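# Find the rattling ball case

## Robot

A 6-joint arm with a two-finger parallel gripper is mounted at the origin on the work surface. World frame = base frame: x ahead of the robot, y to its left, z up, the work surface at z = 0. Lengths are in m, angles in rad, forces in N, time in s.
With the tool pointing down it reaches from about 0.25 to 0.775 m from the base axis. Payload 4 kg.
Tool frame: the origin (TCP) lies between the finger pads; the fingertips stand 11 mm ahead of it and the grasp point (between the pads) lies 8 mm behind it; y points along the fingers, z is the direction in which the jaws open and shut, and the axes are right-handed (so a half turn about y gives the same grasp; the last joint's range is limited). The gripper opens to 94 mm and grips with 3 to 60 N. Pads are 16 mm wide; open, the fingers measure 119 mm over their backs; the gripper's body (75 mm by 177 mm) begins 78 mm behind the grasp point.
Start: joints at [-1.302, 0.087, 1.371, -0, 1.684, -0.103], TCP at [0.2, -0.512, 0.217] pointing down, gripper open.
Joint ranges: [-3.1, 3.1], [-0.76, 2.03], [0.27, 2.55], [-1.08, 4.22], [0.17, 2.65], [-2.57, 2.57]. Speed limits (rad/s): [2.79, 2.79, 3.14, 3.14, 3.14, 3.14].

## Interface

Orientations are given as a unit quaternion [w, x, y, z].
In Python, from rig import read_state, read_camera, get_calibration, close_job gives the robot as it stands.
- The arm moves only by the tool move_arm, never from a script. Its arguments are lists of equal length, an entry for each row: "offset": the shift along the world's x, y, z in cm, a list of three; "turn": the turn about the world's z in degrees. In form: {"offset": [[tx, ty, tz], ...], "turn": [turn, ...]}. A call has 1 to 20 rows; each row is the pose to reach, as a shift and turn from the pose commanded when the call began; what a row does not reach only later rows make up. A row lasts 1/12 s, in which the tool goes at most 41.7 mm and 7.16 degrees, less where a joint would pass 70% of its speed; a pose out of reach is approached as far as the arm can. A call with a gripper value outside its range is refused whole. "claw" is the closure in counts, from 0 (fully open) to 255 (shut), set as the call begins (left out, the last holds). The fingers move at their own pace and stop on an object; "squeeze" is the grip in N (left out, the last holds). Time passes only in rows, so rows that repeat a pose let the fingers close. It gives the time, the measured TCP pose, the force and the opening at its end, in the units of the state.
- read_state(): the state, without advancing time (a new reading comes with each control period).
- read_camera(name): name is "scene" or "top" or "wrist"; returns the picture (400x640x3 uint8, red, green, blue); there is no depth.
- get_calibration(name): a dict with "intrinsics" (3x3 intrinsics, pixels), "world_to_cam" (4x4, takes a point from world to camera coordinates). Camera axes: x right, y up, looking along -z (the intrinsics and any distortion apply to the point x, -y, -z); pixel columns grow to the right and rows downward; lengths in m; the calibration is good to about 2 mm. A picture is of the moment at which its call begins: read the wrist's pose just before it. get_calibration takes no time and is no camera call; for the wrist camera it gives the pose at the moment of the call.
- close_job(): hands the job in, once; it reports no verdict.
The state is a dict: "t": time; "joint_positions": joint angles; "dq": joint speeds; "tau": joint torques, N m; "position": TCP position; "eef_rot": TCP orientation; "force": force on the tool from outside, world axes, zero at the start; "torque": the same for the moment, N m; "width": opening from 0.0 (shut) to 1.0 (fully open).
Only numpy, scipy, OpenCV 4.12 (cv2) and the standard library are available. Lean on these libraries where they do the work, as an engineer would, in place of code of your own. Each camera call takes 0.05 s, during which the arm holds its last target.

## Task

Each of the three sealed cases holds a steel mill ball, but in one of them the ball has come out of its packing and rolls about. Going from the robot's left to its right, lift each case by its grip, clear of the table, rock or shake it in the air to feel whether it rattles, and set it back upright where it stood. Then hold the one that rattles level and still in the air over the middle of the steel tray at the front, a good hand's breadth above the table, and finish while holding it there, with the other two standing in their places and the other things on the table left alone.

Things in the scene. Friction and masses are not known exactly. Their poses are not given: they have to be found in the camera images.
- case_left_grip (a point): The leftmost (largest y) of three identical sealed grey cases: body 100 x 100 x 52 mm tall, with a black upright grip on the middle of its lid, 50 mm long (along the case's x), 24 mm thick (along its y) and 46 mm tall, top 98 mm above the underside. This point: the grip's centre, 75 mm above the underside; z is up. About 0.52 kg in all.
- case_mid_grip (a point): The middle one of three identical sealed grey cases: body 100 x 100 x 52 mm tall, with a black upright grip on the middle of its lid, 50 mm long (along the case's x), 24 mm thick (along its y) and 46 mm tall, top 98 mm above the underside. This point: the grip's centre, 75 mm above the underside; z is up. About 0.52 kg in all. Held across the 24 mm, it does not swivel when tipped about its x.
- case_right_grip (a point): The rightmost (smallest y) of three identical sealed grey cases: body 100 x 100 x 52 mm tall, with a black upright grip on the middle of its lid, 50 mm long (along the case's x), 24 mm thick (along its y) and 46 mm tall, top 98 mm above the underside. This point: the grip's centre, 75 mm above the underside; z is up. About 0.52 kg in all.
- case_left: The left case; origin under its centre. Inside one case (which one changes from run to run) a 40 mm ball of 0.26 kg rolls freely on a flat 92 x 92 mm floor, its centre up to 26 mm off the middle; in the other two the same weight sits snug in the middle. The cases' weights differ by chance, up to 15 %.
- case_mid: The middle case; origin under its centre. Tipped 10 degrees or more about its x axis, a case with a loose ball has it roll to the lower side in 0.3 s, moving the whole case's centre of mass 13 mm that way; the others' stays in the middle. Seen at the wrist: the moment, divided by the weight carried, differs less between the two ways of tipping.
- case_right: The right case; origin under its centre.
- tray_in (a point): Shallow open steel tray fixed to the table beyond the cases (farther from the robot), 160 x 160 mm with a rim 22 mm high. This point is the centre of its inner floor, 4 mm above the table. (A bench balance, 81 mm tall, stands fixed at the far left, wholly at y above 0.3 and x above 0.5.)
- jar: Amber jar, 66 mm in diameter, 100 mm tall, loose, right of the cases. Origin under its centre. Leave alone.
- mortar: White mortar bowl, 110 mm in diameter, 70 mm tall, loose, right of the cases. Origin under its centre. Leave alone.
Things that resemble listed ones, but are neither listed nor needed, are in the scene too. What is shaped like the case_right but pink or yellow is not meant. What is shaped like the case_mid but blue is not meant.

How it is judged:
By the outcome, as a careful person would: the job done as asked, in the order asked, and still so for the second after the job is handed in, while the arm keeps its last pose, push and grip.
It also fails if it takes over 72 s, if anything falls off the work surface, if the arm or the gripper's body presses on something with over 40 N, if the wrist force passes 120 N, or if a joint passes its speed limit or range.

## Working session

There is one attempt and no reset: what is moved stays moved. The work goes in short steps, Python scripts to look and compute and a tool call to move; the robot and the scene stay as the last step left them, time stands still between calls to the robot, and variables do not carry over. Pictures are saved under pics/ and viewed, and the job is handed in when it is done.

Besides the shell and the picture viewer there is one more tool, called after "Call:" as name(argument=value, ...), one argument or row to a line, values as JSON. move_arm: Moves the arm, as the interface text tells. Its arguments: {"type":"object","properties":{"offset":{"type":"array"},"turn":{"type":"array"},"claw":{"type":"number"},"squeeze":{"type":"number"}},"required":["offset","turn"]}

```bash
mkdir -p pics; ls; python3 - <<'E'
from rig import *
import cv2,json
s=read_state();print(s)
for n in ["scene","top","wrist"]:
    im=read_camera(n);cv2.imwrite(f"pics/{n}0.png",im[:,:,::-1]);c=get_calibration(n);print(n,c)
E
```

```text
pics
{'t': 0.0, 'joint_positions': array([-1.30208081e+00,  8.79508978e-02,  1.37224979e+00, -4.82598114e-05,
        1.68360303e+00, -1.03081308e-01]), 'dq': array([ 0.00066938, -0.0016606 ,  0.00338576, -0.00021984, -0.00266158,
       -0.00063467]), 'tau': array([-3.75676518e-05, -3.40180314e+01, -3.02428365e+01,  7.17679155e-02,
        3.28087248e-02, -1.69701739e-04]), 'position': array([ 0.19965813, -0.51191214,  0.21530867]), 'eef_rot': array([ 0.13061071, -0.13077384,  0.69570133, -0.69414603]), 'force': array([ 0.79438737,  0.08327003, -0.54919826]), 'torque': array([0.04475514, 0.01105432, 0.00455154]), 'width': 1.000988272085128}
scene {'intrinsics': array([[382.36685886,   0.        , 322.52476937],
       [  0.        , 382.36685886, 202.13346481],
       [  0.        ,   0.        ,   1.        ]]), 'world_to_cam': array([[-0.74746366,  0.66425409, -0.00803599,  0.40732491],
       [-0.38749193, -0.42614262,  0.81746711,  0.07925698],
       [ 0.53958139,  0.61414084,  0.57591922, -1.27396036],
       [ 0.        ,  0.        ,  0.        ,  1.        ]])}
top {'intrin
[... 257 characters left out ...]
 ,  0.01558296,  0.02700236, -0.46322567],
       [-0.02719303,  0.01215678,  0.99955628, -1.18143101],
       [ 0.        ,  0.        ,  0.        ,  1.        ]])}
wrist {'intrinsics': array([[290.95745169,   0.        , 321.19885397],
       [  0.        , 290.95745169, 196.71029274],
       [  0.        ,   0.        ,   1.        ]]), 'world_to_cam': array([[ 3.63174753e-01, -9.31720564e-01, -9.43173987e-04,
        -5.49661208e-01],
       [ 8.97736380e-01,  3.50198630e-01, -2.67264499e-01,
         2.73150957e-02],
       [ 2.49346128e-01,  9.62169967e-02,  9.63622747e-01,
        -3.92013805e-01],
       [ 0.00000000e+00,  0.00000000e+00,  0.00000000e+00,
         1.00000000e+00]])}
```

View pics/top0.png

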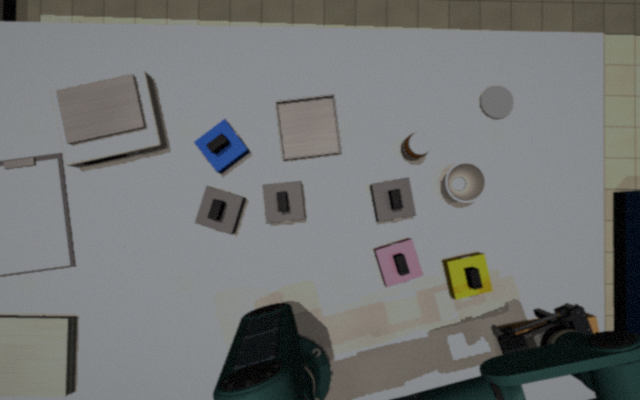

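View pics/scene0.png

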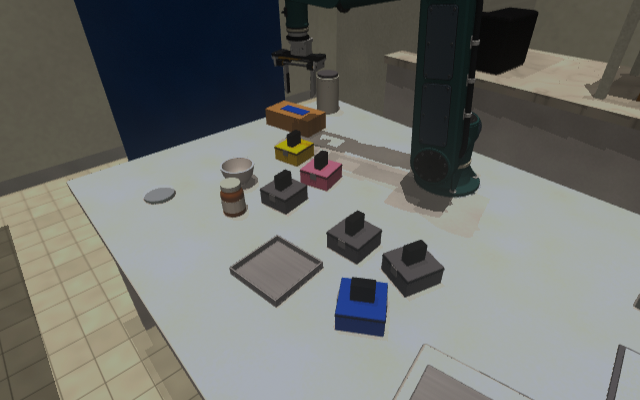

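View pics/wrist0.png

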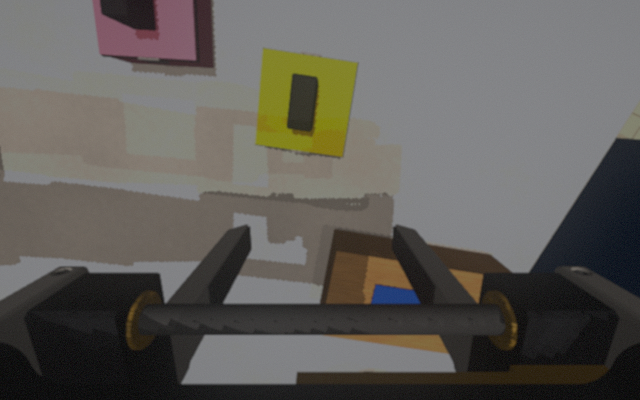

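```bash
python3 - <<'E'
import cv2,numpy as np
a=cv2.imread('pics/top0.png');b=cv2.imread('pics/scene0.png')
cv2.imwrite('pics/topc.png',cv2.resize(a[80:250,180:440],None,fx=3,fy=3,interpolation=cv2.INTER_CUBIC))
cv2.imwrite('pics/scc.png',cv2.resize(b[160:320,220:460],None,fx=3.3,fy=3.3,interpolation=cv2.INTER_CUBIC))
E
```

```text
(no output)
```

View pics/topc.png

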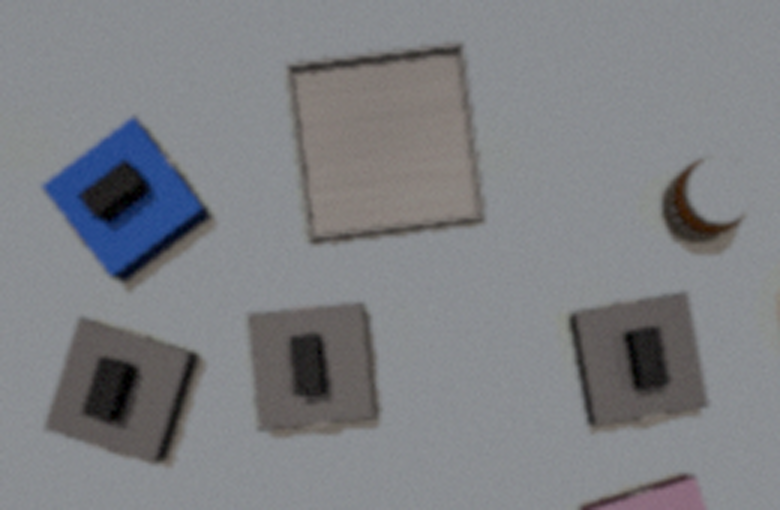

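View pics/scc.png

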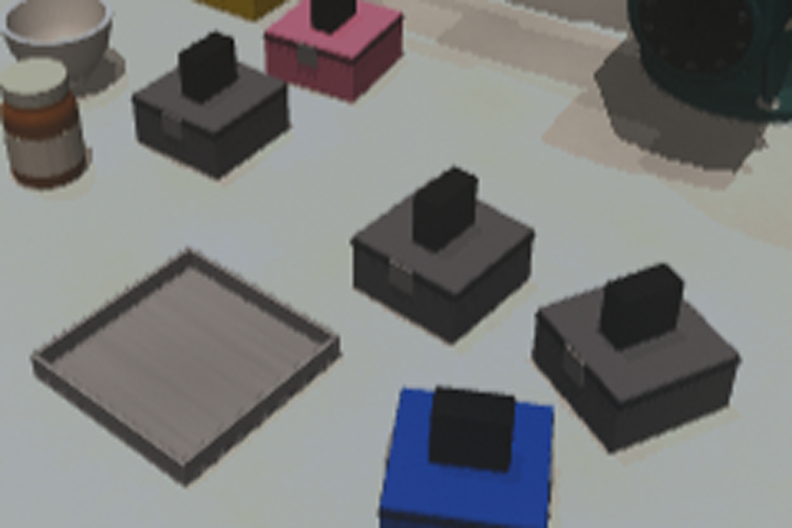

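```bash
cat > h.py <<'E'
import cv2,numpy as np
from rig import get_calibration
def ray(n,uv,c=None):
    c=c or get_calibration(n);K=c['intrinsics'];T=c['world_to_cam']
    d=np.array([(uv[0]-K[0,2])/K[0,0],-(uv[1]-K[1,2])/K[1,1],-1.])
    R=T[:3,:3];return -R.T@T[:3,3],R.T@d
def onz(n,uv,z,c=None):
    o,d=ray(n,uv,c);return o+d*(z-o[2])/d[2]
def tri(rs):
    A=np.zeros((3,3));b=np.zeros(3)
    for o,d in rs:
        d=d/np.linalg.norm(d);P=np.eye(3)-np.outer(d,d);A+=P;b+=P@o
    p=np.linalg.solve(A,b)
    return p,[np.linalg.norm((np.eye(3)-np.outer(d,d)/(d@d))@(p-o)) for o,d in rs]
E
python3 - <<'E'
from h import *
a=cv2.imread('pics/top0.png');b=cv2.imread('pics/scene0.png')
for u,v in [(217,211),(205,220),(284,202),(270,190),(393,200),(382,200),(240,200),(340,200),(238,205),(308,120)]: print(u,v,a[v,u])
for u,v in [(414,250),(400,258),(411,283),(355,222),(340,234),(284,180),(300,190),(300,230)]: print('s',u,v,b[v,u])
E
```

```text
217 211 [36 35 38]
205 220 [85 87 92]
284 202 [35 35 37]
270 190 [ 93  96 101]
393 200 [27 30 28]
382 200 [90 89 96]
240 200 [85 88 89]
340 200 [145 140 138]
238 205 [88 90 95]
308 120 [121 123 131]
s 414 250 [34 35 33]
s 400 258 [78 77 81]
s 411 283 [39 38 38]
s 355 222 [32 33 32]
s 340 234 [78 78 81]
s 284 180 [30 30 31]
s 300 190 [37 38 39]
s 300 230 [169 169 163]
```

```bash
python3 - <<'E'
from h import *
a=cv2.imread('pics/top0.png');b=cv2.imread('pics/scene0.png')
S=4
def comps(im,th,roi):
    x0,y0,x1,y1=roi
    g=cv2.cvtColor(cv2.resize(im[y0:y1,x0:x1],None,fx=S,fy=S,interpolation=cv2.INTER_CUBIC),cv2.COLOR_BGR2GRAY)
    m=(th(g)).astype(np.uint8)
    cs,_=cv2.findContours(m,cv2.RETR_EXTERNAL,cv2.CHAIN_APPROX_NONE)
    out=[]
    for c in cs:
        A=cv2.contourArea(c)/S/S
        if A>40: out.append((A,(c.reshape(-1,2)+.5)/S-.5+[x0,y0]))
    return out
def cen(c):
    M=cv2.moments(c.astype(np.float32));return np.array([M['m10'],M['m01']])/M['m00']
tc=get_calibration('top')
tops={'L':(190,180,250,240),'M':(258,175,310,230),'R':(365,170,420,230)}
sc={'L':(380,235,446,297),'M':(324,205,385,270),'R':(257,165,312,214)}
for k in 'LMR':
    # lid: perimeter via grey<118, minus nothing; project at z .052
    for A,c in comps(a,lambda g:(g<62),tops[k]):
        w=np.array([onz('top',p,.085,tc)[:2] for p in c]).astype(np.float32)
        r=cv2.minAreaRect(w*1000);print(k,'dark',round(A),cen(c).round(1),r)
        if A<250 and abs(cen(c)-[(tops[k][0]+tops[k][2])/2,(tops[k][1]+tops[k][3])/2]).max()<12: gt=cen(c)
    for A,c in comps(a,lambda g:(g>68)&(g<116),tops[k]):
        w=np.array([onz('top',p,.052,tc)[:2] for p in c]).astype(np.float32)
        r=cv2.minAreaRect(w*1000);
        if A>300:print(k,'lid',round(A),r)
    for A,c in comps(b,lambda g:(g<55),sc[k]):
        print(k,'scene',round(A),cen(c).round(1),c.min(0),c.max(0))
        if 100<A and cen(c)[1]<sc[k][1]+30:
            print('tri',tri([ray('top',gt),ray('scene',cen(c))]))
E
```

```text
L dark 299 [216.9 210. ] ((436.5201110839844, 189.07012939453125), (38.895015716552734, 54.133056640625), 73.65048217773438)
L dark 111 [238.6 215.3] ((423.7770690917969, 134.70506286621094), (9.339670181274414, 93.72537994384766), 73.71482849121094)
L lid 1741 ((435.84295654296875, 185.80789184570312), (116.40779113769531, 106.19134521484375), 73.14802551269531)
L scene 856 [410.  278.9] [381.375 254.125] [443.125 296.375]
L scene 466 [413.7 252.8] [401.125 239.875] [426.125 265.875]Traceback (most recent call last):
  File "<stdin>", line 32, in <module>
NameError: name 'gt' is not defined
```

```bash
cat > m.py <<'E'
from h import *
S=4
def comps(im,th,roi,op=0):
    x0,y0,x1,y1=roi
    g=cv2.cvtColor(cv2.resize(im[y0:y1,x0:x1],None,fx=S,fy=S,interpolation=cv2.INTER_CUBIC),cv2.COLOR_BGR2GRAY)
    m=(th(g)).astype(np.uint8)
    if op: m=cv2.morphologyEx(m,cv2.MORPH_OPEN,np.ones((op,op)))
    cs,_=cv2.findContours(m,cv2.RETR_EXTERNAL,cv2.CHAIN_APPROX_NONE)
    return [(cv2.contourArea(c)/S/S,(c.reshape(-1,2)+.5)/S-.5+[x0,y0]) for c in cs if cv2.contourArea(c)>40*S*S]
def cen(c):
    M=cv2.moments((c-c[0]).astype(np.float32));return np.array([M['m10'],M['m01']])/M['m00']+c[0]
def rect(n,c,z,cal=None):
    cal=cal or get_calibration(n)
    w=np.array([onz(n,p,z,cal)[:2] for p in c]).astype(np.float32)*1000
    return cv2.minAreaRect(w)
E
python3 - <<'E'
from m import *
a=cv2.imread('pics/top0.png');b=cv2.imread('pics/scene0.png')
tops={'L':(190,180,250,240),'M':(258,175,310,230),'R':(365,170,420,230)}
sc={'L':(380,235,446,297),'M':(324,205,385,270),'R':(257,165,312,214)}
f=lambda r:[np.round(r[0],1),np.round(r[1],1),round(r[2],1)]
for k in 'LMR':
    for A,c in comps(a,lambda g:(g<62),tops[k]):
        if 180<A: gt=cen(c); print(k,'grip',round(A),gt.round(1),f(rect('top',c,.085)))
    for A,c in comps(a,lambda g:(g>66)&(g<112),tops[k],14):
        if A>300:print(k,'lid',round(A),f(rect('top',c,.052)))
    for A,c in comps(b,lambda g:(g<55),sc[k]):
        if 100<A and cen(c)[1]<sc[k][1]+30 and A<600:
            print(' sc',round(A),cen(c).round(1)); p,e=tri([ray('top',gt),ray('scene',cen(c))]);print('  tri',p.round(4),np.round(e,4))
# tray
g=comps(a,lambda g:(g<130),(268,88,350,168))
for A,c in g: print('tray',A,f(rect('top',c,.022)))
E
```

```text
L grip 299 [216.9 210. ] [array([436.5, 189.1]), array([38.9, 54.1]), 73.7]
L lid 1491 [array([437.3, 192.5]), array([ 99.9, 105.7]), 73.7]
 sc 466 [413.7 252.8]
  tri [0.4362 0.1938 0.0682] [0.0004 0.0004]
M grip 230 [282.8 201.9] [array([458.7,  23.8]), array([56.5, 30.4]), 6.7]
M lid 1617 [array([456.5,  21.4]), array([109.7, 106.6]), 6.4]
 sc 354 [354.1 223.3]
  tri [0.4598 0.0255 0.0685] [0.0001 0.0001]
R grip 248 [395.  199.4] [array([ 469.7, -260.4]), array([54.6, 32.8]), 10.8]
R lid 1499 [array([ 468.2, -262.6]), array([109. ,  99.8]), 11.1]
 sc 271 [282.6 180.3]
  tri [ 0.4706 -0.2628  0.0688] [0.0002 0.0002]
tray 3759.75 [array([662.4, -34.8]), array([171.4, 166.7]), 8.0]
```

```bash
python3 - <<'E'
from rig import *
import numpy as np
from scipy.spatial.transform import Rotation as R
s=read_state();q=s['eef_rot'];r=R.from_quat(np.roll(q,-1)).as_matrix();print(r.round(3),s['position'])
z=r[:,2];a=np.degrees(np.arctan2(z[1],z[0]));print('jaw axis angle',a)
for k,y in dict(L=-16.3,M=6.6,R=10.9).items():
    print(k,((y+90-a)+90)%180-90)
for n in range(4): read_camera('wrist'); s=read_state(); print(s['t'],s['force'],s['torque'])
E
```

```text
[[-0.932 -0.     0.363]
 [-0.363  0.002 -0.932]
 [-0.    -1.    -0.002]] [ 0.19967237 -0.51206494  0.21559488]
jaw axis angle -68.69965161769434
L -37.60034838230564
M -14.700348382305663
R -10.400348382305651
0.2 [-0.27044016  0.30706833  0.321174  ] [0.00216903 0.006315   0.01526183]
0.25 [ 0.1574138  -0.20816646  0.37191981] [-0.02917487  0.05145789 -0.00867473]
0.3 [-0.19839005 -0.52297435 -0.15381378] [-0.00408932  0.01059987  0.00525174]
0.35 [-0.22240655  0.27845602  0.57646185] [-0.05483468  0.02142746 -0.04115973]
```

Call:
move_arm(
  offset=[
    [1,3,0],
    [2.2,6.5,0],
    [3.4,10,0],
    [4.6,13.7,0],
    [5.8,17.3,0],
    [7,21,0],
    [8.3,24.7,0],
    [9.5,28.3,0],
    [10.8,32,0],
    [12,35.7,0],
    [13.3,39.4,0],
    [14.5,43,0],
    [15.8,46.8,0],
    [17,50.5,0],
    [18.3,54.3,0],
    [19.5,58,0],
    [20.8,61.7,0],
    [22,65.4,0],
    [23,68.4,0],
    [23.7,70.4,0],
  ],
  turn=[7.1,14.2,21.3,28.4,35.5,42.6,49.7,56.8,63.9,71,78.1,85.2,92.3,99.4,106.5,113.6,120.7,127.8,134.9,142],
  claw=90,
  squeeze=40,
)

```text
t: 2.02
position: [0.437, 0.1946, 0.2163]
eef_rot: [0.7, -0.7, 0.1, -0.099]
force: [-0.0, 0.3, 0.3]
width: 0.653
```

```bash
python3 - <<'E'
from m import *
from rig import *
from scipy.spatial.transform import Rotation as R
s=read_state();c=get_calibration('wrist');im=read_camera('wrist');cv2.imwrite('pics/w1.png',im[:,:,::-1]);np.save('w1.npy',c)
r=R.from_quat(np.roll(s['eef_rot'],-1)).as_matrix();z=r[:,2];print(s['t'],s['position'],np.degrees(np.arctan2(z[1],z[0])),s['joint_positions'])
E
```

```text
2.0167 [0.43699139 0.19460749 0.21631084] 73.82245514700699 [ 2.99791479e-01 -7.35993904e-02  1.53284918e+00  8.14424367e-04
  1.68209122e+00 -9.88562965e-01]
```

View pics/w1.png

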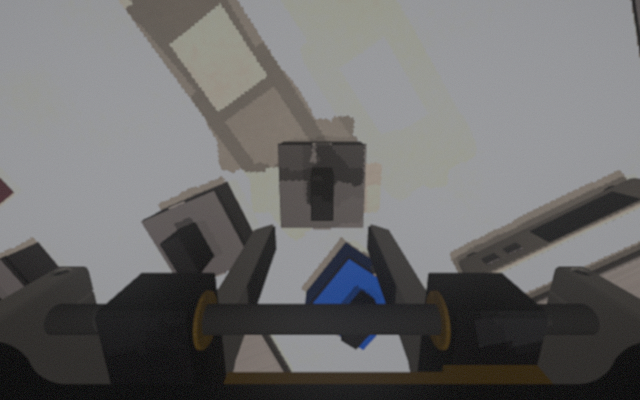

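```bash
python3 - <<'E'
from m import *
im=cv2.imread('pics/w1.png');c=np.load('w1.npy',allow_pickle=True).item()
cv2.imwrite('pics/w1c.png',cv2.resize(im[120:240,250:400],None,fx=5,fy=5,interpolation=cv2.INTER_CUBIC))
for A,q in comps(im,lambda g:g<40,(270,130,375,235)): print(A,cen(q),q.min(0),q.max(0),rect('wrist',q,.085,c))
lid=[(279,142),(365,142),(364,227),(281,226)]
w=np.array([onz('wrist',p,.052,c) for p in lid]);print(w.round(4),w.mean(0))
E
```

```text
580.09375 [322.51992539 183.40408564] [309.875 167.125] [333.125 202.375] ((430.3352355957031, 196.64710998535156), (24.41731834411621, 37.77702331542969), 70.61812591552734)
[[0.3768 0.1626 0.052 ]
 [0.4039 0.2559 0.052 ]
 [0.5033 0.2301 0.052 ]
 [0.4737 0.1329 0.052 ]] [0.43943763 0.19537837 0.052     ]
```

View pics/w1c.png

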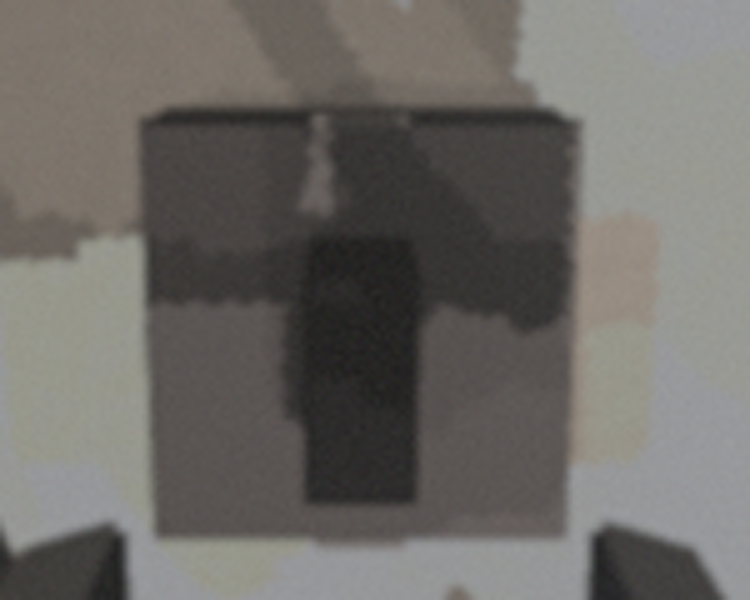

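```bash
python3 - <<'E'
from m import *
c=np.load('w1.npy',allow_pickle=True).item()
lid=np.array([(142,120),(578,122),(567,539),(155,537)])/5+[250-.4,120-.4]
w=np.array([onz('wrist',p,.052,c) for p in lid]);print(w.round(4),w.mean(0))
d=w[1]-w[0],w[2]-w[3],w[3]-w[0],w[2]-w[1]
print([(np.linalg.norm(v).round(4),np.degrees(np.arctan2(v[1],v[0])).round(1)) for v in d])
g=np.array([(305,502),(416,502)])/5+[249.6,119.6]
print([onz('wrist',p,z,c).round(4) for p in g for z in (.052,.098)])
E
```

```text
[[0.3782 0.1609 0.052 ]
 [0.4061 0.2556 0.052 ]
 [0.5035 0.2288 0.052 ]
 [0.4748 0.132  0.052 ]] [0.44065887 0.19434019 0.052     ]
[(np.float64(0.0987), np.float64(73.6)), (np.float64(0.1009), np.float64(73.5)), (np.float64(0.1009), np.float64(-16.7)), (np.float64(0.1009), np.float64(-15.4))]
[array([0.4764, 0.1699, 0.052 ]), array([0.4607, 0.1763, 0.098 ]), array([0.4839, 0.1959, 0.052 ]), array([0.4672, 0.1987, 0.098 ])]
```

Call:
move_arm(
  offset=[
    [0.3,0,-2],
    [0.3,0,-5],
    [0.3,0,-8],
    [0.3,0,-11],
    [0.3,0,-13],
    [0.3,0,-14.2],
    [0.3,0,-14.6],
    [0.3,0,-14.6],
  ],
  turn=[0,0,0,0,0,0,0,0],
)

```text
t: 2.73
position: [0.4389, 0.1909, 0.0694]
eef_rot: [-0.699, 0.7, -0.104, 0.102]
force: [0.4, -0.3, 0.1]
width: 0.647
```

Call:
move_arm(
  offset=[
    [0,0,0],
    [0,0,0],
    [0,0,0],
    [0,0,0],
    [0,0,0],
    [0,0,0],
  ],
  turn=[0,0,0,0,0,0],
  claw=255,
  squeeze=45,
)

```text
t: 3.23
position: [0.4406, 0.1925, 0.0713]
eef_rot: [0.701, -0.699, 0.102, -0.103]
force: [0.7, 3.8, -0.3]
width: 0.257
```

Call:
move_arm(
  offset=[
    [0,0,0.5],
    [0,0,1.7],
    [0,0,3.5],
    [0,0,5.7],
    [0,0,8],
    [0,0,10.2],
    [0,0,12],
    [0,0,12.8],
    [0,0,13],
    [0,0,13],
  ],
  turn=[0,0,0,0,0,0,0,0,0,0],
)

```text
t: 4.07
position: [0.4394, 0.1914, 0.1997]
eef_rot: [-0.699, 0.7, -0.103, 0.102]
force: [0.0, 0.6, -6.0]
width: 0.25
```

```bash
cat > poll.py <<'E'
import sys
from rig import *
import numpy as np
from scipy.spatial.transform import Rotation as R
n=int(sys.argv[1]);F=[];T=[];P=[]
for i in range(n):
    if i: im=read_camera('scene')
    s=read_state();F.append(s['force']);T.append(s['torque']);P.append(s['position'])
F=np.array(F);T=np.array(T)
yaw=np.radians(float(sys.argv[2]));Rz=np.array([[np.cos(yaw),np.sin(yaw),0],[-np.sin(yaw),np.cos(yaw),0],[0,0,1]])
Tc=T@Rz.T
print('t',s['t'],'F',F.mean(0).round(2),'pos',np.mean(P,0).round(4),'w',round(s['width'],3))
for a in range(0,n,5):
    print(Tc[a:a+5].mean(0).round(3), F[a:a+5].mean(0).round(2))
print('Tcase mean',Tc.mean(0).round(4),'sem',(Tc.std(0)/n**.5).round(4))
E
python3 poll.py 15 -16.3
```

```text
t 4.7667 F [ 0.09  0.2  -5.43] pos [0.4394 0.1914 0.1995] w 0.257
[ 0.044 -0.131  0.006] [-0.13  0.32 -5.54]
[ 0.092 -0.111  0.023] [ 0.07 -0.02 -5.57]
[ 0.087 -0.113 -0.013] [ 0.33  0.32 -5.19]
Tcase mean [ 0.0743 -0.1184  0.0053] sem [0.0095 0.0061 0.0066]
```

Call:
move_arm(
  offset=[
    [0.84,2.88,0],
    [0,0,0],
    [-0.84,-2.88,0],
    [0,0,0],
    [-0.92,-3.17,0],
    [-1.85,-6.34,0],
    [-2.38,-8.16,0],
    [-2.66,-9.12,0],
    [-2.8,-9.6,0],
    [-2.38,-8.16,0],
    [-1.46,-4.99,0],
    [-0.62,-2.11,0],
    [0.14,0.48,0],
    [0.81,2.78,0],
    [1.4,4.8,0],
    [1.9,6.53,0],
    [2.32,7.97,0],
    [2.63,9.02,0],
    [2.8,9.6,0],
    [2.8,9.6,0],
  ],
  turn=[0,0,0,0,0,0,0,0,0,0,0,0,0,0,0,0,0,0,0,0],
)

```text
t: 6.43
position: [0.468, 0.2888, 0.2002]
eef_rot: [0.7, -0.7, 0.102, -0.102]
force: [-0.1, 0.2, -5.2]
width: 0.255
```

```bash
python3 poll.py 20 -16.3
```

```text
t 7.3833 F [-0.02  0.1  -5.6 ] pos [0.4678 0.2873 0.2006] w 0.251
[ 0.058 -0.144  0.011] [-0.09 -0.26 -5.53]
[ 0.06  -0.106  0.009] [ 0.05  0.5  -5.76]
[ 0.088 -0.152 -0.015] [-0.05  0.2  -5.59]
[ 0.06  -0.104  0.007] [ 0.02 -0.03 -5.5 ]
Tcase mean [ 0.0666 -0.1266  0.0029] sem [0.0079 0.0075 0.0057]
```

Call:
move_arm(
  offset=[
    [-0.42,-1.44,0],
    [-1.34,-4.61,0],
    [-2.18,-7.49,0],
    [-2.94,-10.08,0],
    [-3.61,-12.38,0],
    [-4.2,-14.4,0],
    [-4.7,-16.13,0],
    [-5.12,-17.57,0],
    [-5.43,-18.62,0],
    [-5.6,-19.2,0],
    [-5.6,-19.2,0],
  ],
  turn=[0,0,0,0,0,0,0,0,0,0,0],
)

```text
t: 8.3
position: [0.4117, 0.0948, 0.2007]
eef_rot: [0.7, -0.7, 0.103, -0.103]
force: [-0.0, -0.2, -5.5]
width: 0.253
```

```bash
python3 poll.py 20 -16.3
```

```text
t 9.25 F [ 0.05 -0.07 -5.39] pos [0.4119 0.0958 0.2005] w 0.256
[ 0.084 -0.116  0.001] [ 0.1  -0.28 -5.47]
[ 0.057 -0.147 -0.003] [ 0.16  0.03 -5.32]
[ 0.078 -0.142  0.009] [ 0.1   0.19 -5.47]
[ 0.081 -0.139  0.003] [-0.18 -0.22 -5.29]
Tcase mean [ 0.0751 -0.1359  0.0025] sem [0.0059 0.007  0.0063]
```

Call:
move_arm(
  offset=[
    [0.3,1,0],
    [0.9,3,0],
    [1.6,5.5,0],
    [2.2,7.7,0],
    [2.7,9.2,0],
    [2.8,9.6,0],
    [2.8,9.6,-1],
    [2.8,9.6,-3.5],
    [2.8,9.6,-6.5],
    [2.8,9.6,-9.3],
    [2.8,9.6,-11.3],
    [2.8,9.6,-12.2],
    [2.8,9.6,-12.6],
    [2.8,9.6,-12.85],
    [2.8,9.6,-13],
    [2.8,9.6,-13],
  ],
  turn=[0,0,0,0,0,0,0,0,0,0,0,0,0,0,0,0],
)

```text
t: 10.58
position: [0.4409, 0.1917, 0.072]
eef_rot: [0.7, -0.699, 0.102, -0.104]
force: [0.2, 0.6, -5.5]
width: 0.253
```

Call:
move_arm(
  offset=[
    [0,0,0],
    [0,0,0],
    [0,0,0],
    [0,0,0],
    [0,0,0],
  ],
  turn=[0,0,0,0,0],
  claw=90,
)

```text
t: 11.0
position: [0.4405, 0.1918, 0.0714]
eef_rot: [0.7, -0.699, 0.102, -0.103]
force: [0.5, -0.3, 0.3]
width: 0.568
```

Call:
move_arm(
  offset=[
    [0,0,2],
    [0,0,5.5],
    [0,-1,9.3],
    [0.2,-4,12],
    [0.5,-7.5,14],
    [1,-11,14.6],
    [1.5,-14,14.6],
    [1.8,-16.3,14.6],
    [1.9,-17,14.6],
    [1.9,-17,14.6],
  ],
  turn=[0,0,0,4,9,14,19,22,22.9,22.9],
)

```text
t: 11.83
position: [0.4591, 0.0197, 0.2168]
eef_rot: [-0.706, 0.706, 0.037, -0.037]
force: [-0.1, 0.4, 0.0]
width: 0.649
```

```bash
python3 - <<'E'
from m import *
from rig import *
from scipy.spatial.transform import Rotation as R
s=read_state();c=get_calibration('wrist');im=read_camera('wrist');im=im[:,:,::-1].copy();np.save('w2.npy',c);cv2.imwrite('pics/w2.png',im)
t=read_camera('top')[:,:,::-1];cv2.imwrite('pics/t2.png',t)
r=R.from_quat(np.roll(s['eef_rot'],-1)).as_matrix();z=r[:,2];print(s['t'],s['position'],np.degrees(np.arctan2(z[1],z[0])),s['joint_positions'])
cv2.imwrite('pics/w2c.png',cv2.resize(im[120:240,250:400],None,fx=5,fy=5,interpolation=cv2.INTER_CUBIC))
E
```

```text
11.8333 [0.45910797 0.0197169  0.2168032 ] 96.01562535012698 [-8.02805812e-02 -1.16731957e-01  1.57139028e+00 -3.81543052e-04
  1.68622809e+00 -1.75611361e+00]
```

View pics/w2c.png

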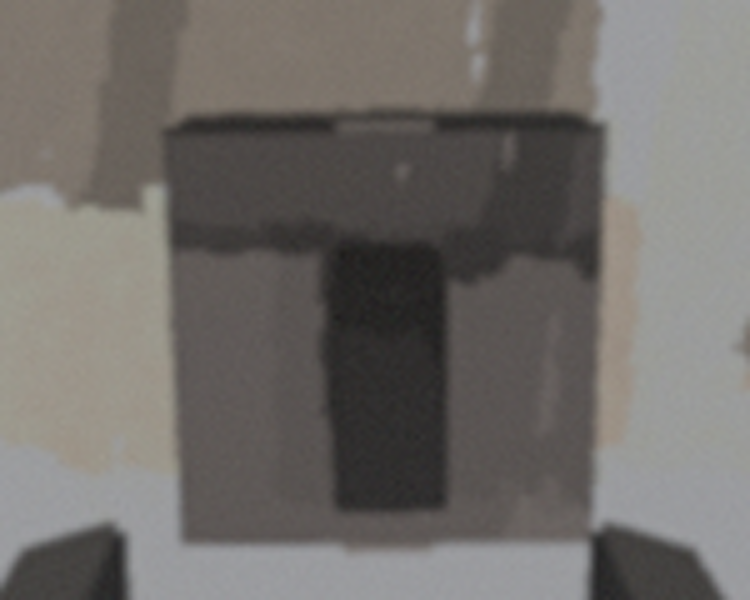

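View pics/w2.png

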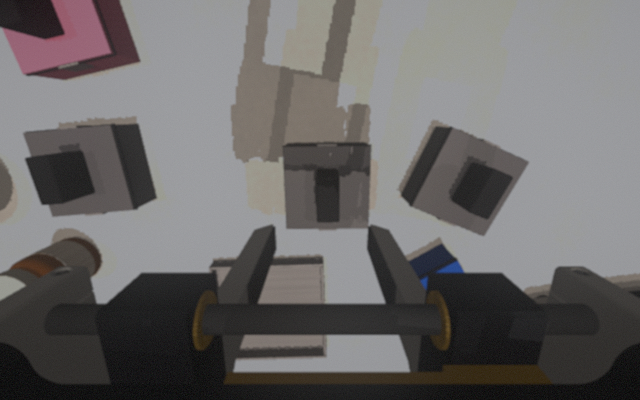

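```bash
cat > lid.py <<'E'
from m import *
def lid(cf,L,G):
    c=np.load(cf,allow_pickle=True).item()
    w=np.array([onz('wrist',np.array(p)/5+[249.6,119.6],.052,c) for p in L]);print(w.round(4).tolist(),'centre',w.mean(0))
    for v in (w[1]-w[0],w[2]-w[3],w[3]-w[0],w[2]-w[1]): print(np.linalg.norm(v).round(4),np.degrees(np.arctan2(v[1],v[0])).round(1))
    g=np.array([onz('wrist',np.array(p)/5+[249.6,119.6],.098,c) for p in G]);print('grip edge',g.round(4),g.mean(0).round(4),'w',np.linalg.norm(g[0]-g[1]))
E
python3 - <<'E'
from lid import *
lid('w2.npy',[(166,130),(605,128),(592,540),(182,540)],[(337,509),(445,509)])
a=cv2.imread('pics/t2.png');
for k,roi in {'L':(190,180,250,240)}.items():
    for A,c in comps(a,lambda g:(g>66)&(g<112),roi,14):
        if A>300:print(k,'lid',round(A),rect('top',c,.052))
    for A,c in comps(a,lambda g:(g<62),roi):print(round(A),cen(c))
E
```

```text
[[0.4193, -0.0286, 0.052], [0.4084, 0.0704, 0.052], [0.5077, 0.0822, 0.052], [0.5183, -0.0178, 0.052]] centre [0.46339548 0.02654095 0.052     ]
0.0996 96.3
0.1006 96.0
0.0996 6.2
0.1 6.8
grip edge [[0.4891 0.0182 0.098 ]
 [0.4867 0.0407 0.098 ]] [0.4879 0.0294 0.098 ] w 0.022706856995733077
L lid 340 ((446.9311828613281, 229.53855895996094), (35.00913619995117, 104.44154357910156), 87.34354400634766)
1278 [231.37929738 209.36502372]
```

View pics/t2.png

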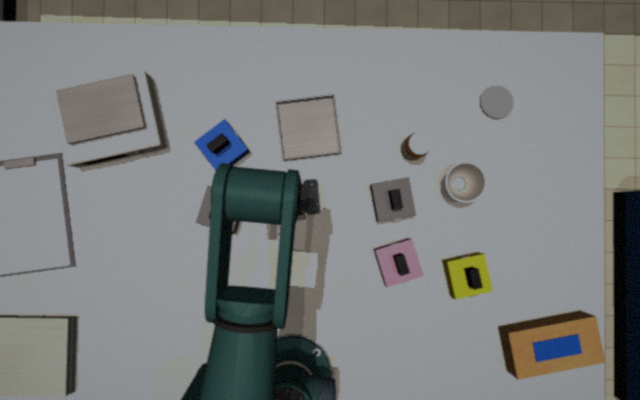

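Call:
move_arm(
  offset=[
    [0.2,0.25,-1.5],
    [0.4,0.5,-4.5],
    [0.4,0.5,-8],
    [0.4,0.5,-11],
    [0.4,0.5,-13],
    [0.4,0.5,-14.2],
    [0.4,0.5,-14.6],
    [0.4,0.5,-14.6],
  ],
  turn=[0,0.3,0.3,0.3,0.3,0.3,0.3,0.3],
)

```text
t: 12.6
position: [0.4619, 0.0276, 0.0694]
eef_rot: [0.706, -0.706, -0.04, 0.042]
force: [-0.7, 0.4, 0.8]
width: 0.648
```

Call:
move_arm(
  offset=[
    [0,0,0],
    [0,0,0],
    [0,0,0],
    [0,0,0],
    [0,0,0],
    [0,0,0],
  ],
  turn=[0,0,0,0,0,0],
  claw=255,
  squeeze=45,
)

```text
t: 13.1
position: [0.4631, 0.0265, 0.071]
eef_rot: [-0.706, 0.706, 0.04, -0.04]
force: [0.7, -0.5, 0.1]
width: 0.259
```

Call:
move_arm(
  offset=[
    [0,0,0.5],
    [0,0,1.7],
    [0,0,3.5],
    [0,0,5.7],
    [0,0,8],
    [0,0,10.2],
    [0,0,12],
    [0,0,12.8],
    [0,0,13],
    [0,0,13],
  ],
  turn=[0,0,0,0,0,0,0,0,0,0],
)

```text
t: 13.93
position: [0.4625, 0.0266, 0.1998]
eef_rot: [0.706, -0.706, -0.04, 0.04]
force: [-0.4, -0.5, -6.6]
width: 0.255
```

```bash
python3 poll.py 15 6.4
```

```text
t 14.6333 F [-0.04 -0.06 -5.17] pos [0.4624 0.0266 0.1996] w 0.252
[ 0.046 -0.134  0.009] [-0.43 -0.06 -5.76]
[ 0.058 -0.13  -0.008] [ 0.27 -0.12 -4.99]
[ 0.058 -0.154 -0.001] [ 0.04 -0.01 -4.75]
Tcase mean [ 5.380e-02 -1.392e-01 -1.000e-04] sem [0.0057 0.0067 0.0075]
```

Call:
move_arm(
  offset=[
    [-0.33,2.98,0],
    [0,0,0],
    [0.33,-2.98,0],
    [0,0,0],
    [0.36,-3.28,0],
    [0.73,-6.56,0],
    [0.94,-8.45,0],
    [1.04,-9.44,0],
    [1.1,-9.94,0],
    [0.94,-8.45,0],
    [0.57,-5.17,0],
    [0.24,-2.19,0],
    [-0.06,0.5,0],
    [-0.32,2.88,0],
    [-0.55,4.97,0],
    [-0.75,6.76,0],
    [-0.91,8.25,0],
    [-1.03,9.34,0],
    [-1.1,9.94,0],
    [-1.1,9.94,0],
  ],
  turn=[0,0,0,0,0,0,0,0,0,0,0,0,0,0,0,0,0,0,0,0],
)

```text
t: 16.3
position: [0.4515, 0.1273, 0.2005]
eef_rot: [0.706, -0.706, -0.041, 0.041]
force: [-0.1, -0.1, -5.5]
width: 0.252
```

```bash
python3 poll.py 20 6.4
```

```text
t 17.25 F [-0.11 -0.16 -4.98] pos [0.4518 0.1257 0.2005] w 0.253
[-0.029 -0.113 -0.039] [-0.2  -0.13 -5.03]
[-0.005 -0.122 -0.009] [-0.1  -0.1  -4.74]
[ 0.003 -0.128  0.012] [-0.17 -0.09 -5.15]
[-0.022 -0.118 -0.002] [ 0.04 -0.32 -5.01]
Tcase mean [-0.0131 -0.1203 -0.0096] sem [0.0086 0.0071 0.0064]
```

Call:
move_arm(
  offset=[
    [0.17,-1.49,0],
    [0.53,-4.77,0],
    [0.86,-7.75,0],
    [1.16,-10.44,0],
    [1.42,-12.82,0],
    [1.65,-14.91,0],
    [1.85,-16.7,0],
    [2.01,-18.19,0],
    [2.13,-19.28,0],
    [2.2,-19.88,0],
    [2.2,-19.88,0],
  ],
  turn=[0,0,0,0,0,0,0,0,0,0,0],
)

```text
t: 18.17
position: [0.4739, -0.0738, 0.2004]
eef_rot: [-0.706, 0.706, 0.04, -0.04]
force: [0.3, 0.8, -5.6]
width: 0.251
```

```bash
python3 poll.py 20 6.4
```

```text
t 19.1167 F [-0.33  0.11 -5.04] pos [ 0.4738 -0.0725  0.2005] w 0.256
[ 0.117 -0.137  0.014] [-0.25  0.6  -5.07]
[ 0.127 -0.142  0.019] [-0.31 -0.24 -4.94]
[ 0.109 -0.129 -0.008] [-0.22  0.25 -4.97]
[ 0.135 -0.136 -0.   ] [-0.54 -0.17 -5.18]
Tcase mean [ 0.122  -0.1361  0.0061] sem [0.0063 0.0066 0.007 ]
```

The middle case clearly shifts: the moment about its x goes from −0.013 to +0.122 N m. The left one stayed flat. I'll set the middle one back and test the right.

Call:
move_arm(
  offset=[
    [-0.1,1,0],
    [-0.3,3,0],
    [-0.6,5.5,0],
    [-0.9,7.9,0],
    [-1.05,9.4,0],
    [-1.1,9.94,0],
    [-1.1,9.94,-1],
    [-1.1,9.94,-3.5],
    [-1.1,9.94,-6.5],
    [-1.1,9.94,-9.3],
    [-1.1,9.94,-11.3],
    [-1.1,9.94,-12.2],
    [-1.1,9.94,-12.6],
    [-1.1,9.94,-12.85],
    [-1.1,9.94,-13],
    [-1.1,9.94,-13],
  ],
  turn=[0,0,0,0,0,0,0,0,0,0,0,0,0,0,0,0],
)

```text
t: 20.45
position: [0.4639, 0.0263, 0.0718]
eef_rot: [-0.706, 0.706, 0.041, -0.039]
force: [-0.4, -0.3, -3.9]
width: 0.252
```

Call:
move_arm(
  offset=[
    [0,0,0],
    [0,0,0],
    [0,0,0],
    [0,0,0],
    [0,0,0],
  ],
  turn=[0,0,0,0,0],
  claw=90,
)

```text
t: 20.87
position: [0.4635, 0.0266, 0.0714]
eef_rot: [-0.706, 0.706, 0.041, -0.039]
force: [-0.2, -0.4, 0.4]
width: 0.57
```

Call:
move_arm(
  offset=[
    [0,0,2],
    [0,0,5.5],
    [0,-1,9.3],
    [0.1,-3.5,12],
    [0.2,-7,14],
    [0.3,-11,14.6],
    [0.5,-15,14.6],
    [0.6,-19,14.6],
    [0.7,-22.7,14.6],
    [0.8,-26,14.6],
    [0.9,-28,14.6],
    [0.9,-28.6,14.6],
    [0.9,-28.6,14.6],
  ],
  turn=[0,0,0,0.5,1,1.5,2,2.5,3,3.5,4,4.3,4.3],
)

```text
t: 21.95
position: [0.4716, -0.2605, 0.2162]
eef_rot: [0.704, -0.704, -0.066, 0.066]
force: [0.6, 0.4, 0.6]
width: 0.651
```

```bash
python3 - <<'E'
from m import *
from rig import *
from scipy.spatial.transform import Rotation as R
s=read_state();c=get_calibration('wrist');im=read_camera('wrist');im=im[:,:,::-1].copy();np.save('w3.npy',c);cv2.imwrite('pics/w3.png',im)
t=read_camera('top')[:,:,::-1];cv2.imwrite('pics/t3.png',t)
r=R.from_quat(np.roll(s['eef_rot'],-1)).as_matrix();z=r[:,2];print(s['t'],s['position'],np.degrees(np.arctan2(z[1],z[0])),s['joint_positions'])
cv2.imwrite('pics/w3c.png',cv2.resize(im[120:240,250:400],None,fx=5,fy=5,interpolation=cv2.INTER_CUBIC))
E
```

```text
21.95 [ 0.47159468 -0.2605088   0.21619719] 100.67280688084927 [-6.10092590e-01  6.27986058e-02  1.39732564e+00  2.52809752e-04
  1.68225997e+00 -2.36713665e+00]
```

View pics/w3c.png

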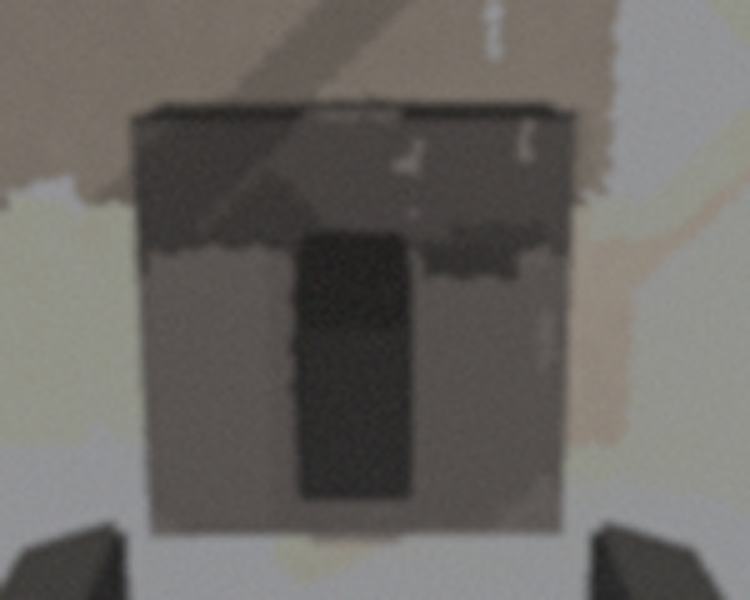

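View pics/t3.png

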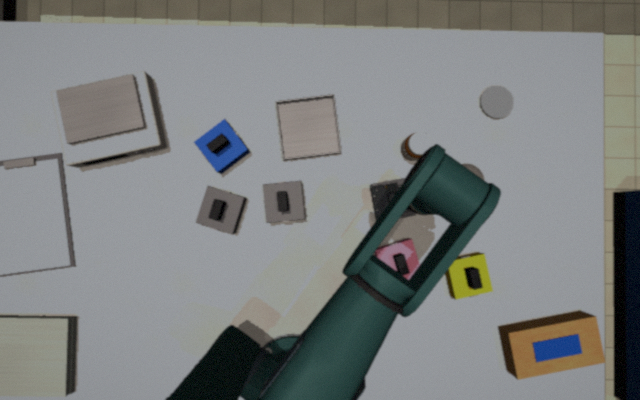

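```bash
python3 - <<'E'
from lid import *
lid('w3.npy',[(135,120),(575,116),(563,532),(150,533)],[(300,497),(411,497)])
f=lambda r:[np.round(r[0],1),np.round(r[1],1),round(r[2],1)]
for im in ('pics/top0.png','pics/t3.png'):
  a=cv2.imread(im)
  for k,roi in {'L':(190,180,250,240),'M':(258,175,310,230)}.items():
    for A,c in comps(a,lambda g:(g>66)&(g<112),roi,14):
        if A>300:print(k,'lid',round(A),f(rect('top',c,.052)))
    for A,c in comps(a,lambda g:(g<62),roi):
        if A>180: print(' ',round(A),cen(c),f(rect('top',c,.085)))
E
```

```text
[[0.4346, -0.319, 0.052], [0.4153, -0.2214, 0.052], [0.5138, -0.2018, 0.052], [0.5327, -0.3009, 0.052]] centre [ 0.47410742 -0.26076974  0.052     ]
0.0995 101.2
0.101 100.8
0.0998 10.4
0.1004 11.3
grip edge [[ 0.5    -0.2677  0.098 ]
 [ 0.4957 -0.2449  0.098 ]] [ 0.4979 -0.2563  0.098 ] w 0.023232200595256575
L lid 1491 [array([437.3, 192.5]), array([ 99.9, 105.7]), 73.7]
  299 [216.94871694 210.04772046] [array([436.5, 189.1]), array([38.9, 54.1]), 73.7]
M lid 1617 [array([456.5,  21.4]), array([109.7, 106.6]), 6.4]
  230 [282.77014229 201.94890792] [array([458.7,  23.8]), array([56.5, 30.4]), 6.7]
L lid 1444 [array([437.2, 189.5]), array([ 99. , 102.9]), 73.5]
  277 [217.74994826 209.83267017] [array([437.1, 187.2]), array([37.1, 52.6]), 74.0]
M lid 1515 [array([458.7,  20.7]), array([105.6, 104.6]), 5.2]
  215 [282.84031315 201.45169917] [array([460.5,  23.7]), array([53.7, 28.9]), 6.9]
```

Call:
move_arm(
  offset=[
    [0.1,0,-1.5],
    [0.2,-0.1,-4.5],
    [0.2,-0.1,-8],
    [0.2,-0.1,-11],
    [0.2,-0.1,-13],
    [0.2,-0.1,-14.2],
    [0.2,-0.1,-14.6],
    [0.2,-0.1,-14.6],
  ],
  turn=[0,0.3,0.3,0.3,0.3,0.3,0.3,0.3],
)

```text
t: 22.72
position: [0.4738, -0.2593, 0.0703]
eef_rot: [0.704, -0.703, -0.069, 0.069]
force: [0.5, -0.1, 0.2]
width: 0.649
```

Call:
move_arm(
  offset=[
    [0,0,0],
    [0,0,0],
    [0,0,0],
    [0,0,0],
    [0,0,0],
    [0,0,0],
  ],
  turn=[0,0,0,0,0,0],
  claw=255,
  squeeze=45,
)

```text
t: 23.22
position: [0.474, -0.2608, 0.071]
eef_rot: [-0.704, 0.704, 0.069, -0.068]
force: [-0.7, -2.8, 3.6]
width: 0.256
```

Call:
move_arm(
  offset=[
    [0,0,0.5],
    [0,0,1.7],
    [0,0,3.5],
    [0,0,5.7],
    [0,0,8],
    [0,0,10.2],
    [0,0,12],
    [0,0,12.8],
    [0,0,13],
    [0,0,13],
  ],
  turn=[0,0,0,0,0,0,0,0,0,0],
)

```text
t: 24.05
position: [0.4737, -0.2604, 0.2005]
eef_rot: [0.704, -0.704, -0.068, 0.068]
force: [-0.5, -0.6, -5.6]
width: 0.255
```

Call:
move_arm(
  offset=[
    [-0.57,2.94,0],
    [0,0,0],
    [0.57,-2.94,0],
    [0,0,0],
    [0.38,-1.96,0],
    [0.38,-1.96,0],
    [0.1,-0.49,0],
    [-0.53,2.74,0],
    [-1.1,5.68,0],
    [-1.62,8.33,0],
    [-2.07,10.68,0],
    [-2.47,12.74,0],
    [-2.81,14.5,0],
    [-3.1,15.97,0],
    [-3.31,17.05,0],
    [-3.42,17.64,0],
    [-3.42,17.64,0],
  ],
  turn=[0,0,0,0,0,0,0,0,0,0,0,0,0,0,0,0,0],
)

```text
t: 25.47
position: [0.4392, -0.0827, 0.2005]
eef_rot: [0.704, -0.704, -0.069, 0.069]
force: [-0.5, 0.1, -5.5]
width: 0.256
```

```bash
python3 poll.py 20 10.9
```

```text
t 26.4167 F [ 0.    0.12 -4.83] pos [ 0.4396 -0.0842  0.2005] w 0.252
[ 0.02  -0.149  0.008] [-0.16 -0.3  -4.62]
[ 0.054 -0.148 -0.023] [ 0.1  -0.09 -5.09]
[ 0.035 -0.127  0.018] [ 0.05  0.69 -4.87]
[ 0.046 -0.124 -0.001] [ 0.02  0.19 -4.73]
Tcase mean [ 0.0385 -0.137   0.0005] sem [0.0074 0.0061 0.0057]
```

Call:
move_arm(
  offset=[
    [0.29,-1.47,0],
    [0.91,-4.7,0],
    [1.48,-7.64,0],
    [2,-10.29,0],
    [2.45,-12.64,0],
    [2.85,-14.7,0],
    [3.19,-16.46,0],
    [3.48,-17.93,0],
    [3.69,-19.01,0],
    [3.8,-19.6,0],
    [3.8,-19.6,0],
  ],
  turn=[0,0,0,0,0,0,0,0,0,0,0],
)

```text
t: 27.33
position: [0.4777, -0.2808, 0.2002]
eef_rot: [0.704, -0.704, -0.068, 0.068]
force: [-0.0, 0.2, -4.8]
width: 0.252
```

```bash
python3 poll.py 20 10.9
```

```text
t 28.2833 F [-0.1   0.12 -4.68] pos [ 0.4776 -0.2797  0.2006] w 0.252
[ 0.071 -0.159 -0.005] [-0.03  0.13 -4.45]
[ 0.038 -0.134 -0.014] [-0.15 -0.04 -4.93]
[ 0.051 -0.154  0.008] [-0.06  0.23 -4.81]
[ 0.04  -0.133  0.003] [-0.14  0.17 -4.54]
Tcase mean [ 0.0498 -0.1451 -0.0019] sem [0.0073 0.0057 0.0063]
```

Call:
move_arm(
  offset=[
    [-0.1,0.6,0],
    [-0.3,1.5,0],
    [-0.38,1.96,0],
    [-0.38,1.96,0],
    [-0.38,1.96,-1],
    [-0.38,1.96,-3.5],
    [-0.38,1.96,-6.5],
    [-0.38,1.96,-9.3],
    [-0.38,1.96,-11.3],
    [-0.38,1.96,-12.2],
    [-0.38,1.96,-12.6],
    [-0.38,1.96,-12.85],
    [-0.38,1.96,-13],
    [-0.38,1.96,-13],
  ],
  turn=[0,0,0,0,0,0,0,0,0,0,0,0,0,0],
)

```text
t: 29.45
position: [0.4747, -0.2611, 0.072]
eef_rot: [-0.703, 0.704, 0.069, -0.068]
force: [0.0, -0.2, -5.5]
width: 0.25
```

Call:
move_arm(
  offset=[
    [0,0,0],
    [0,0,0],
    [0,0,0],
    [0,0,0],
    [0,0,0],
  ],
  turn=[0,0,0,0,0],
  claw=90,
)

```text
t: 29.87
position: [0.4743, -0.2608, 0.0715]
eef_rot: [-0.703, 0.704, 0.069, -0.068]
force: [-0.1, 0.9, -0.4]
width: 0.574
```

Call:
move_arm(
  offset=[
    [0,0,2],
    [0,0,5.5],
    [0,1,9],
    [0,4,10],
    [-0.2,7.5,10],
    [-0.4,11.3,10],
    [-0.6,15,10],
    [-0.8,18.8,10],
    [-0.9,22.5,10],
    [-1,26,10],
    [-1.1,28.2,9],
    [-1.1,28.7,7],
    [-1.1,28.7,4],
    [-1.1,28.7,1.5],
    [-1.1,28.7,0.4],
    [-1.1,28.7,0],
    [-1.1,28.7,0],
  ],
  turn=[0,0,0,-0.5,-1,-1.5,-2,-2.5,-3,-3.5,-4,-4.6,-4.6,-4.6,-4.6,-4.6,-4.6],
)

```text
t: 31.28
position: [0.4625, 0.0265, 0.0701]
eef_rot: [0.706, -0.706, -0.04, 0.04]
force: [0.3, -0.1, 0.7]
width: 0.644
```

Call:
move_arm(
  offset=[
    [0,0,0],
    [0,0,0],
    [0,0,0],
    [0,0,0],
    [0,0,0],
    [0,0,0],
  ],
  turn=[0,0,0,0,0,0],
  claw=255,
  squeeze=45,
)

```text
t: 31.78
position: [0.4631, 0.0264, 0.071]
eef_rot: [-0.706, 0.706, 0.04, -0.04]
force: [-0.7, -2.6, 2.3]
width: 0.26
```

```bash
python3 - <<'E'
from m import *
t=np.array([(290,67),(461,45),(483,220),(312,241)])/3+[180-.33,80-.33]
s=np.array([(190,250),(340,342),(187,470),(34,356)])/3.3+[220-.35,160-.35]
print(np.array([onz('top',p,.022) for p in t]).mean(0),np.array([onz('scene',p,.022) for p in s]).mean(0))
from itertools import permutations
for k in range(4):
  for d in (1,-1):
    r=[tri([ray('top',t[i]),ray('scene',s[(k+d*i)%4])]) for i in range(4)]
    e=max(max(x[1]) for x in r)
    if e<.02: print(k,d,e,np.array([x[0] for x in r]).round(4),np.mean([x[0] for x in r],0).round(4))
E
```

```text
[ 0.66243436 -0.03606172  0.022     ] [ 0.669366   -0.02494996  0.022     ]
0 -1 0.0061439021098570945 [[ 0.6946  0.0348  0.1671]
 [ 0.7537 -0.1013  0.0148]
 [ 0.6259 -0.1308 -0.2367]
 [ 0.5741  0.0313  0.0075]] [ 0.6621 -0.0415 -0.0118]
2 1 0.001807357580574605 [[ 0.7313  0.054   0.0091]
 [ 0.7537 -0.1013  0.0148]
 [ 0.5963 -0.124   0.0123]
 [ 0.5741  0.0313  0.0075]] [ 0.6638 -0.035   0.0109]
```

Call:
move_arm(
  offset=[
    [0,0,0.5],
    [0,0,1.7],
    [0,0,3.5],
    [0,0,5.7],
    [0,0,8],
    [0,0,10.3],
    [0,0,12.6],
    [0,0,14.2],
    [0,0,15],
    [0,0,15],
  ],
  turn=[0,0,0,0,0,0,0,0,0,0],
)

```text
t: 32.62
position: [0.4634, 0.0265, 0.2219]
eef_rot: [-0.706, 0.706, 0.041, -0.039]
force: [-0.1, 0.6, -4.8]
width: 0.251
```

Call:
move_arm(
  offset=[
    [0.2,-0.1,0],
    [0.8,-0.25,0],
    [1.8,-0.5,0],
    [3.2,-0.9,0],
    [4.9,-1.4,0],
    [6.7,-2,0],
    [8.6,-2.5,0],
    [10.5,-3.1,0],
    [12.4,-3.7,0],
    [14.2,-4.2,0],
    [15.8,-4.7,0],
    [17.2,-5.1,0],
    [18.4,-5.4,0],
    [19.3,-5.7,0],
    [19.9,-5.9,0],
    [20.2,-6,0],
    [20.3,-6,0],
    [20.3,-6,0],
    [20.3,-6,0],
    [20.3,-6,0],
  ],
  turn=[0,0,0,0,0,0,0,0,0,0,0,0,0,0,0,0,0,0,0,0],
)

```text
t: 34.28
position: [0.6655, -0.0332, 0.2208]
eef_rot: [0.706, -0.706, -0.04, 0.04]
force: [0.2, -0.2, -5.1]
width: 0.25
```

```bash
python3 poll.py 15 6.4; python3 - <<'E'
from rig import *
import cv2
for n in ('top','scene','wrist'): cv2.imwrite(f'pics/e_{n}.png',read_camera(n)[:,:,::-1])
s=read_state();print(s['t'],s['position'],s['eef_rot'],s['joint_positions'])
E
```

```text
t 34.9833 F [ 0.06  0.03 -4.65] pos [ 0.6657 -0.0333  0.2207] w 0.252
[ 0.015 -0.095 -0.006] [ 0.    0.25 -4.88]
[ 0.033 -0.116 -0.006] [-0.08  0.08 -4.57]
[-0.005 -0.123  0.   ] [ 0.25 -0.23 -4.51]
Tcase mean [ 0.0144 -0.1112 -0.004 ] sem [0.0075 0.0075 0.0063]
35.1333 [ 0.66582833 -0.03344575  0.22049865] [ 0.70600381 -0.70593223 -0.04011468  0.0401138 ] [-1.35242706e-01  3.51545679e-01  1.04790692e+00  1.01081407e-04
  1.74215815e+00 -1.81954295e+00]
```

View pics/e_top.png

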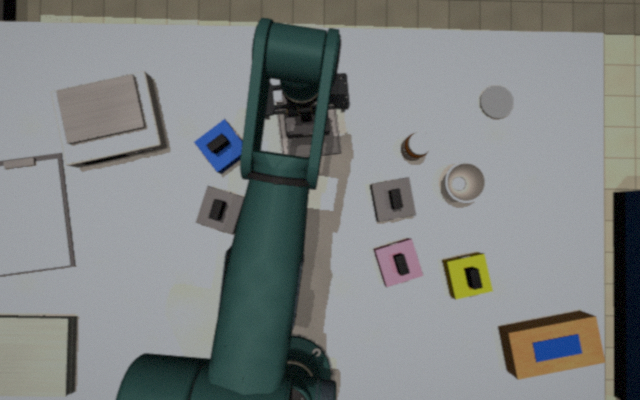

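View pics/e_scene.png

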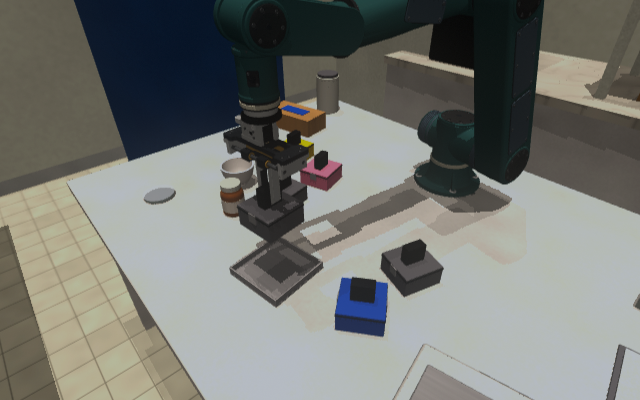

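View pics/e_wrist.png

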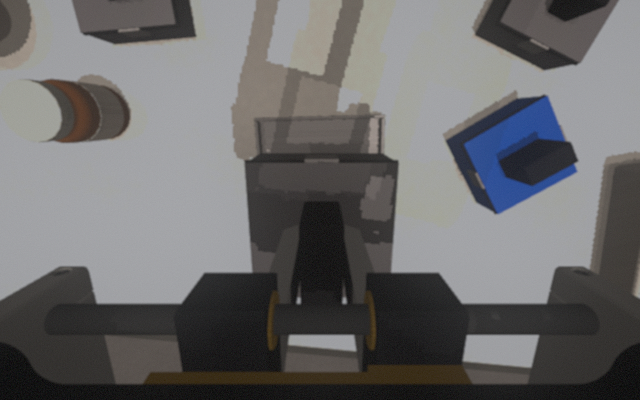

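```bash
python3 - <<'E'
from m import *
for im in ('pics/top0.png','pics/e_top.png'):
  a=cv2.imread(im)
  for A,c in comps(a,lambda g:(g<62),(365,170,420,230)):
        if A>180: print('R grip',round(A),cen(c),rect('top',c,.085))
  for A,c in comps(a,lambda g:(g<62),(190,180,232,240)):
        if A>180: print('L grip',round(A),cen(c),rect('top',c,.085))
from rig import *
print(read_state()['dq'].round(3));close_job()
E
```

```text
R grip 248 [394.97769636 199.41300268] ((469.7109680175781, -260.4200744628906), (54.59765625, 32.79545974731445), 10.808730125427246)
L grip 299 [216.94871694 210.04772046] ((436.5201110839844, 189.07012939453125), (38.895015716552734, 54.133056640625), 73.65048217773438)
R grip 224 [394.9825021  198.94988125] ((471.1181640625, -260.26544189453125), (52.370941162109375, 30.308984756469727), 11.948400497436523)
L grip 267 [217.75065736 209.77313408] ((436.9959716796875, 187.2079315185547), (36.18415832519531, 52.047603607177734), 73.8490982055664)
[ 0.001  0.    -0.002 -0.     0.    -0.   ]
the job is handed in; nothing more can be done
```

The middle case is the one that rattles. I handed the job in at about 35 s, with the arm holding that case level and still over the tray.

I lifted and shook the cases left, middle, right, and set each back. The arm commands only allow shifts and turns about the vertical, so I swept each case sideways instead of tipping it. The table gives the wrist moment about the case's x axis after each sweep.

| Case | After sweep to its left (N m) | After sweep to its right (N m) | Rattles? |
|---|---|---|---|
| Left | +0.067 | +0.075 | no |
| Middle | −0.013 | +0.122 | yes |
| Right | +0.039 | +0.050 | no |

The middle case's change of 0.135 N m, at about 5 N carried, is a shift of roughly ±13 mm, as expected for a loose ball. The other two changed by less than the reading noise.

**Final pose:** the middle case's underside is about 15 cm above the table. The tool is at (0.666, −0.033), and I measured the tray centre at (0.664, −0.035). Joint speeds read about zero.

**Other two cases:** the top camera shows both standing within about 2 mm and about 1° of where they began. The jar, mortar and coloured cases look unmoved in the last pictures; I did not measure them.

**Disagreements:**
- The top camera's single-view positions differed from the wrist camera's by 3 to 8 mm, so I used the wrist view for grasping.
- The two camera estimates of the tray centre differed by about 1 cm before I combined them.
- The wrist moment also had a constant offset, so I relied only on differences between readings.

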